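Scrape the moulding chips off the trimming board

TASK

Clear the trimming board for the next frame: take the scraper block from its cradle and, working between the board's two rails, use it to wipe all five wood chips off the open edge into the chip tray. Move the chips with the scraper only, never with the fingers, then put the scraper back upright in its cradle. Do not disturb the large round tin or the glue bottle.

Things in the scene. Friction and masses are not known exactly. Their poses are not given: they have to be found in the camera images.
- board: Fixed trimming board: plywood with a white top, 240 mm (its x) by 194 mm (its y), flat top 65 mm above the bench. A wooden rail 12 mm wide, rising 14 mm above the top, runs along each of its two long sides (the y = +-91 mm lines), leaving a 170 mm wide channel between them; both ends of the channel are open. Its +x end is the open edge over the chip tray. Origin: centre of the underside; z up.
- tray: Fixed open dark steel chip tray, 130 mm (x) by 200 mm (y), against the +x end of the board, axes parallel to the board's. Floor 4 mm thick; no wall on the side that touches the board, side walls 55 mm, far wall 60 mm high. Origin: centre of the underside.
- cradle: Fixed dark wooden cradle for the scraper, an open shallow box 60 mm (x) by 180 mm (y) and 16 mm high, walls and floor 5 mm thick. Origin: centre of the underside. The scraper stands in it with about 10 mm of play all round, its long side along the cradle's y.
- scraper: Loose scraper block, 0.2 kg: a pale wooden bar with a steel sole, 30 mm thick (x), 150 mm long (y), 24 mm high, and on top of it an upright wooden grip 20 mm thick (x), 70 mm long (y), reaching 67 mm above the sole. Same front and back. Origin: centre of the sole; starts upright in the cradle, 5 mm above the bench.
- scraper_grip (a point): Middle of the scraper's upright grip, 48 mm above the sole, on its centre line; pinch here across the 20 mm thickness (scraper's x) from above.
- chip0: Loose wood chip, an offcut of frame moulding lying flat on the board between its rails: 62 x 20 mm and 10 mm thick, 12 g. Origin: centre of the underside; y along its length.
- chip1: Loose wood chip, an offcut of frame moulding lying flat on the board between its rails: 60 x 22 mm and 10 mm thick, 12 g. Origin: centre of the underside; y along its length.
- chip2: Loose wood chip, an offcut of frame moulding lying flat on the board between its rails: 64 x 18 mm and 10 mm thick, 12 g. Origin: centre of the underside; y along its length.
- chip3: Loose wood chip, an offcut of frame moulding lying flat on the board between its rails: 60 x 20 mm and 10 mm thick, 12 g. Origin: centre of the underside; y along its length.
- chip4: Loose wood chip, an offcut of frame moulding lying flat on the board between its rails: 63 x 22 mm and 10 mm thick, 12 g. Origin: centre of the underside; y along its length.
- tin: Bystander: loose round metal tin (the larger of two), 100 mm across, 36 mm high. Origin: centre of the underside.
- glue: Bystander: loose upright white bottle, 60 mm across, 150 mm high. Origin: centre of the underside.

How it is judged:
On the way, in this order (a step that is already met when the one before it is completed fails the run):
1. the scraper is lifted out of its cradle (z of scraper in the frame of cradle above 0.03 m), for 0.1 s.
2. the scraper's sole is down on the board (under 9 mm above its top) between the rails (x of scraper in the frame of board between -0.13 and 0.13 m and y of scraper in the frame of board between -0.03 and 0.03 m and z of scraper in the frame of board below 0.074 m), for 0.1 s.
3. all five chips are in the tray (x of chip0 in the frame of tray between -0.067 and 0.067 m and y of chip0 in the frame of tray between -0.097 and 0.097 m and z of each of chip0, chip1, chip2, chip3, chip4 in the frame of tray below 0.055 m and x of chip1 in the frame of tray between -0.067 and 0.067 m and y of chip1 in the frame of tray between -0.097 and 0.097 m and x of chip2 in the frame of tray between -0.067 and 0.067 m and y of chip2 in the frame of tray between -0.097 and 0.097 m and x of chip3 in the frame of tray between -0.067 and 0.067 m and y of chip3 in the frame of tray between -0.097 and 0.097 m and x of chip4 in the frame of tray between -0.067 and 0.067 m and y of chip4 in the frame of tray between -0.097 and 0.097 m), for 0.2 s.
At the end, for the whole second after the job is handed in: All five chips lie in the chip tray (centres within its walls and under 55 mm above the bench), the scraper stands upright (within 0.1 rad) on the floor of its cradle (within 3.5 mm of the floor in height, centres within 20 mm), either way round, and scraper and chips are at rest (all of step 3 and horizontal distance between scraper and cradle below 0.02 m and z of scraper in the frame of cradle below 0.0085 m and angle between scraper's own z axis and vertical below 0.1 rad and linear speed of each of scraper, chip0, chip1, chip2, chip3, chip4 below 0.02 m/s); the robot touches nothing.
It fails at once if a chip is touched by the fingers or arm (over 0.3 N) (contact force between any of the fingers, the arm and chip0 above 0.3 N or contact force between any of the fingers, the arm and chip1 above 0.3 N or contact force between any of the fingers, the arm and chip2 above 0.3 N or contact force between any of the fingers, the arm and chip3 above 0.3 N or contact force between any of the fingers, the arm and chip4 above 0.3 N).
It fails at once if the large tin or the glue bottle is moved by more than 30 mm (distance of any of tin, glue from where it was at the start of the episode above 0.03 m).
It also fails if it takes over 59 s, if anything falls off the work surface, if the arm or the gripper's body presses on something with over 40 N, if the wrist force passes 120 N, or if a joint passes its speed limit or range.

ROBOT

A 6-joint arm with a two-finger parallel gripper is mounted at the origin on the work surface. World frame = base frame: x ahead of the robot, y to its left, z up, the work surface at z = 0. Lengths are in m, angles in rad, forces in N, time in s.
With the tool pointing down it reaches from about 0.35 to 0.775 m from the base axis. Payload 5.5 kg.
Tool frame: the origin (TCP) lies on the centre line of the jaws, within the pads' length; the fingertips stand 11 mm ahead of it and the grasp point (between the pads) lies 8 mm behind it; z points along the fingers, y is the line along which they close (so a half turn about z gives the same grasp; the last joint's range is limited). The gripper opens to 85 mm and grips with 20 to 120 N. Pads are 22 mm wide; open, the fingers measure 114 mm over their backs; the gripper's body (76 mm by 85 mm) begins 54 mm behind the grasp point. The pads swing forward as they close: fully open they stand 13 mm farther back than shut.
Start: joints at [1.099, 0.313, 0.046, 1.304, 0, 1.431], TCP at [0.187, 0.544, 0.242] pointing down, gripper open.
Joint ranges: [-2.76, 2.76], [-0.86, 1.69], [-1.03, 1.26], [-2.2, 2.34], [-1.47, 1.5], [-3.14, 3.14]. Speed limits (rad/s): [2.57, 2.57, 3.14, 3.14, 3.14, 3.14].

INTERFACE

Orientations are given as a unit quaternion [w, x, y, z].
In Python, from workcell import env, viewer, order, models gives the robot as it stands.
- The arm moves only by the tool drive_tool, never from a script. Its argument "series" is a list that holds one entry, the list of rows, each a list of 6 numbers: the shift along the tool's x, y, z each as a share of 120 mm, from -1 to 1, then the turn, a rotation vector about the tool's x, y, z each as a share of 180 degrees, from -1 to 1. A call has 1 to 20 rows; each row shifts and turns the commanded pose from where the row before left it, along the tool's axes as they then stand; what a row does not reach is not made up. A row lasts 1/8 s, in which the tool goes at most 62.5 mm and 10.7 degrees, less where a joint would pass 70% of its speed; a pose out of reach is approached as far as the arm can. A call with a number of a shift or a turn outside -1 to 1 is refused whole. A call with a gripper value outside its range is refused whole. "jaw" is the opening, from -1 (shut) to 1 (fully open), set as the call begins (left out, the last holds). The fingers move at their own pace and stop on an object; "grip_force" is the grip in N (left out, the last holds). Time passes only in rows, so rows that do not move let the fingers close. It gives the time, the measured TCP pose, the force, the opening and the grip force at its end, in the units of the state.
- env.get_state(): the state, without advancing time (a new reading comes with each control period).
- viewer.read_camera(name): name is "side" or "top" or "wrist"; returns the picture (384x512x3 uint8, red, green, blue); there is no depth.
- viewer.camera_info(name): a dict with "intrinsics" (3x3 intrinsics, pixels), "R" (3x3) and "t" (3): a world point X has camera coordinates R X + t; the wrist camera has in their place "T_tool_cam" (4x4, takes a point from camera to tool coordinates, whose origin is the TCP and whose axes are the flange's). Camera axes: x right, y down, z forward; pixel columns grow to the right and rows downward; lengths in m; the calibration is good to about 2 mm. The wrist camera is an equidistant fisheye: a pixel r from the principal point sees the ray r / f radians off the axis. A picture is of the moment at which its call begins: read the wrist's pose just before it. camera_info takes no time and is no camera call.
- order.hand_in(): hands the job in; it is judged then, once.
Trained networks look in the newest picture that a camera, given by its name, has taken for a name from the list of things; names that differ only in an ending like _2 or _b are one class to them, and where a whole thing is asked for, a point or a joint stands for the part that bears it (a point fixed in the world has none). Each returns a list of dicts, best first, with "score" (0 to 1); they miss things now and then, are a little off and sometimes report something else, mostly with a low value. They report only what shows in the picture. A call takes as long as a camera call.
- models.silhouettes(label, camera): "region" (384x512 bool, what is visible of it) and "location" ([column, row] in pixels, amid what is visible of it).
The state is a dict: "clock": time; "joint_pos": joint angles; "qvel": joint speeds; "tau": joint torques, N m; "tcp_pos": TCP position; "orientation": TCP orientation; "wrist_force": force on the tool from outside, world axes, zero at the start; "ft_torque": the same for the moment, N m; "finger_gap": finger opening in m; "grip_force": force on a finger pad.
Only numpy, scipy, OpenCV 4.12 (cv2) and the standard library are available. Lean on these libraries where they do the work, as an engineer would, in place of code of your own. Each camera call takes 0.05 s, during which the arm holds its last target. There are 200 camera calls.

## Working session

There is one attempt and no reset: what is moved stays moved. The work goes in short steps, Python scripts to look and compute and a tool call to move; the robot and the scene stay as the last step left them, time stands still between calls to the robot, and variables do not carry over. Pictures are saved under pics/ and viewed, at most 10 in all, crops included, and the job is handed in when it is done.

Besides the shell and the picture viewer there is one more tool, called after "Request:" by a JSON object that holds its "method" and its "body", one argument or row to a line. drive_tool: Moves the arm, as the interface text tells. Its arguments: {"type":"object","properties":{"series":{"type":"array"},"jaw":{"type":"number"},"grip_force":{"type":"number"}},"required":["series"]}

```bash
mkdir -p pics; cat > h.py <<'E'
import numpy as np, cv2
from workcell import env, viewer, order, models
def ray(cam,px):
    i=viewer.camera_info(cam);K=np.array(i["intrinsics"]);R=np.array(i["R"]);t=np.array(i["t"])
    d=R.T@np.linalg.inv(K)@np.array([px[0],px[1],1.]);return -R.T@t,d
def onz(cam,px,z):
    c,d=ray(cam,px);return (c+d*(z-c[2])/d[2])
def proj(cam,X):
    i=viewer.camera_info(cam);K=np.array(i["intrinsics"]);p=K@(np.array(i["R"])@np.array(X)+np.array(i["t"]));return p[:2]/p[2]
E
python3 - <<'E'
from h import *
a=viewer.read_camera("top");b=viewer.read_camera("side")
cv2.imwrite("pics/t0.png",a[:,:,::-1]);cv2.imwrite("pics/s0.png",b[:,:,::-1])
s=env.get_state();print(s)
Z=dict(board=.065,tray=.03,cradle=.016,scraper=.067,chip0=.075,tin=.036,glue=.15)
for cam in("top","side"):
  print(cam,ray(cam,(256,192)))
  for n in Z:
    for r in models.silhouettes(n,cam)[:6]:
      ys,xs=np.nonzero(r["region"]);q=cv2.minAreaRect(np.c_[xs,ys].astype(np.float32))
      print(n,round(r["score"],2),np.round(r["location"]),len(xs),np.round(onz(cam,r["location"],Z[n])[:2],3), np.round([onz(cam,c,Z[n])[:2] for c in cv2.boxPoints(q)],3).tolist() if cam=="top" else "")
E
```

```text
{'clock': 0.1, 'joint_pos': array([1.09939282e+00, 3.13948513e-01, 4.50948966e-02, 1.30358818e+00,
       3.36949584e-06, 1.43117599e+00]), 'qvel': array([ 0.00177083, -0.00105627,  0.00228124,  0.00168434, -0.0001116 ,
       -0.00037613]), 'tau': array([ 2.83096204e-03, -4.81723487e+01,  2.99245334e+01,  1.27376779e-02,
       -1.24047460e-04,  1.38458887e-06]), 'tcp_pos': array([0.18711612, 0.54324706, 0.24148575]), 'orientation': array([-2.49070285e-04,  1.65131689e-01,  9.86271184e-01, -7.84130409e-04]), 'wrist_force': array([-0.1957933 ,  0.10420752,  0.33234594]), 'ft_torque': array([ 0.0158865 , -0.02416181,  0.0235986 ]), 'grip_force': 0.0, 'finger_gap': 0.08532100644620633}
top (array([0.55177873, 0.00941803, 0.96058038]), array([ 0.06991045, -0.04012047, -0.99690084]))
board 0.56 [252. 229.] 7630 [ 0.528 -0.019] [[0.624, 0.116], [0.68, -0.076], [0.445, -0.142], [0.392, 0.048]]
board 0.44 [237. 192.] 265 [0.613 0.017] [[0.62, 0.052], [0.631, -0.011], [0.607, -0.015], [0.596, 0.048]]
tray 0.58 [231. 149.] 4599 [0.721 0.036] [[0.757, 0.155], [0.815, -0.043], [0.682, -0.08], [
[... 900 characters left out ...]
5. 169.] 795 [0.649 0.233] [[0.629, 0.275], [0.681, 0.26], [0.659, 0.186], [0.606, 0.2]]
side (array([-0.03024303, -0.69207881,  0.85979446]), array([ 0.50445518,  0.56535513, -0.65268636]))
board 0.63 [240. 216.] 5142 [ 0.487 -0.052] 
tray 0.97 [283. 171.] 1800 [0.746 0.049] 
cradle 0.78 [313. 313.] 877 [ 0.446 -0.366] 
scraper 0.73 [312. 300.] 1055 [ 0.44  -0.362] 
scraper 0.52 [259. 184.] 132 [0.611 0.015] 
chip0 0.7 [268. 197.] 132 [ 0.587 -0.051] 
chip0 0.7 [259. 183.] 123 [0.61  0.013] 
chip0 0.68 [230. 199.] 167 [0.501 0.013] 
chip0 0.59 [240. 194.] 84 [0.536 0.01 ] 
tin 0.86 [160. 168.] 684 [0.446 0.301] 
tin 0.46 [314. 316.] 911 [ 0.429 -0.38 ] 
glue 0.92 [219. 146.] 648 [0.57 0.15]
```

View pics/t0.png

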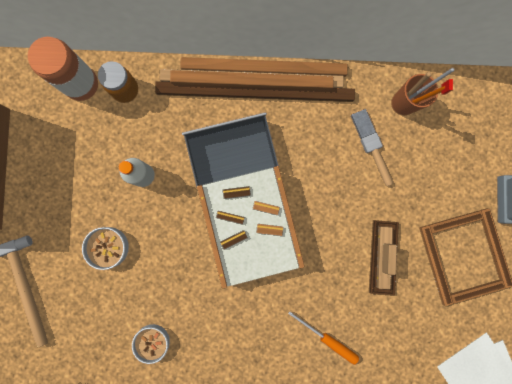

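View pics/s0.png

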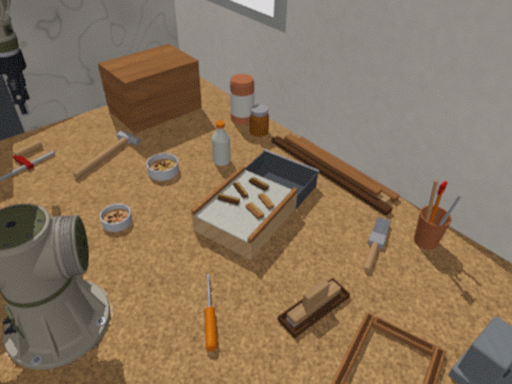

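The top image shows the board in the centre (channel running up and left), with the tray at (230,150). The five chips lie around (225-280, 190-240), the scraper in its cradle is at (385,258), the tin at (104,248) and the glue at (135,172). The side view agrees, so next I'll fit the poses to the masks.

```bash
cat >> h.py <<'E'
from scipy.optimize import minimize
def box(x,y,z0,z1): return [[a*x/2,b*y/2,z] for a in(-1,1) for b in(-1,1) for z in(z0,z1)]
def render(cam,boxes,p,z0):
    m=np.zeros((384*4,512*4),np.uint8);c,s=np.cos(p[2]),np.sin(p[2])
    for b in boxes:
        P=np.array([proj(cam,[p[0]+c*q[0]-s*q[1],p[1]+s*q[0]+c*q[1],z0+q[2]]) for q in b])
        cv2.fillConvexPoly(m,cv2.convexHull(np.round((P+.5)*4).astype(np.int32)),1)
    return cv2.resize(m.astype(np.float32),(512,384),interpolation=cv2.INTER_AREA)
def fit(masks,boxes,p0,z0=0):
    def f(p):
        e=0
        for cam,m in masks.items():
            r=render(cam,boxes,p,z0);e+=1-np.minimum(r,m).sum()/np.maximum(r,m).sum()
        return e
    p0=np.array(p0,float);best=None
    for k in range(2):
        r=minimize(f,p0,method="Nelder-Mead",options=dict(initial_simplex=p0+np.vstack([np.zeros(3),np.diag([.012,.012,.06])])*(1-2*k),xatol=2e-4,fatol=1e-4))
        p0=r.x
    return r.x,r.fun
SC=[box(.03,.15,0,.024),box(.02,.07,0,.067)]
CR=[box(.06,.18,0,.016)]
def M(n,cam): 
    r=models.silhouettes(n,cam);return r[0]["region"].astype(np.float32) if r else np.zeros((384,512),np.float32)
E
python3 - <<'E'
from h import *
for c in("top","side"): viewer.read_camera(c)
ms={c:{n:M(n,c) for n in("board","tray","cradle","scraper")} for c in("top","side")}
def tr(m): return m
for cams in (("top","side"),("top",),("side",)):
  g=lambda *n:{c:np.max([ms[c][k] for k in n],0) for c in cams}
  print(cams)
  print("scr",fit(g("scraper"),SC,[.465,-.33,0],.005))
  print("cradle+scr",fit(g("cradle","scraper"),CR+[[[a,b,c+.005] for a,b,c in q] for q in SC],[.465,-.34,1.55]))
  print("cradle yaw")
import sys
E
python3 - <<'E'
from h import *
for c in("top","side"): viewer.read_camera(c)
B=[box(.24,.194,0,.065),[[a,b+s*.091,c] for s in(-1,1) for a,b,c in box(.24,.012,0,.079)]]
B=[B[0]]+[[[a,b+s*.091,c] for a,b,c in box(.24,.012,0,.079)] for s in(-1,1)]
T=[[[a+.185,b,c] for a,b,c in box(.13,.2,0,.055)],[[a+.2475,b,c] for a,b,c in box(.005,.2,0,.06)]]
chips={}
def full(c):
    m=np.maximum(M("board",c),M("tray",c))
    for r in models.silhouettes("chip0",c): m=np.maximum(m,r["region"])
    return m
mm={c:full(c) for c in("top","side")}
for cams in (("top","side"),("top",)):
  p,e=fit({c:mm[c] for c in cams},B+T,[.525,-.015,.27]);print("board",p,e)
  c,s=np.cos(p[2]),np.sin(p[2])
for r in models.silhouettes("chip0","top"):
  ys,xs=np.nonzero(r["region"]);print(r["score"],[np.round([c*d[0]+s*d[1],-s*d[0]+c*d[1]],3).tolist() for d in [onz("top",q,.075)[:2]-p[:2] for q in cv2.boxPoints(cv2.minAreaRect(np.c_[xs,ys].astype(np.float32)))]])
E
```

```text
('top', 'side')Traceback (most recent call last):
  File "<stdin>", line 8, in <module>
  File "h.py", line 26, in fit
    r=minimize(f,p0,method="Nelder-Mead",options=dict(initial_simplex=p0+np.vstack([np.zeros(3),np.diag([.012,.012,.06])])*(1-2*k),xatol=2e-4,fatol=1e-4))
    res = _minimize_neldermead(fun, x0, args, callback, bounds=bounds,
                               **options)
    fxcc = func(xcc)
    fx = function(np.copy(x), *(wrapper_args + args))
  File "h.py", line 22, in f
    r=render(cam,boxes,p,z0);e+=1-np.minimum(r,m).sum()/np.maximum(r,m).sum()
  File "h.py", line 15, in render
    P=np.array([proj(cam,[p[0]+c*q[0]-s*q[1],p[1]+s*q[0]+c*q[1],z0+q[2]]) for q in b])
                ~~~~^^^^^^^^^^^^^^^^^^^^^^^^^^^^^^^^^^^^^^^^^^^^^^^^^^^^^
  File "h.py", line 9, in proj
    i=viewer.camera_info(cam);K=np.array(i["intrinsics"]);p=K@(np.array(i["R"])@np.array(X)+np.array(i["t"]));return p[:2]/p[2]
ValueError: time passes only in moves, steps and waits
Traceback (most recent call last):
  File "h.py", line 26, in fit
    r=minimize(f,p0,method="Nelder-Mead",options=dict(initial_simplex=p0+np.vstack([np.zeros(3),np.diag([.012,.012,.06])])*(1-2*k),xatol=2e-4,fatol=1e-4))
  File "h.py", line 22, in f
    r=render(cam,boxes,p,z0);e+=1-np.minimum(r,m).sum()/np.maximum(r,m).sum()
  File "h.py", line 15, in render
    P=np.array([proj(cam,[p[0]+c*q[0]-s*q[1],p[1]+s*q[0]+c*q[1],z0+q[2]]) for q in b])
                ~~~~^^^^^^^^^^^^^^^^^^^^^^^^^^^^^^^^^^^^^^^^^^^^^^^^^^^^^
  File "h.py", line 9, in proj
    i=viewer.camera_info(cam);K=np.array(i["intrinsics"]);p=K@(np.array(i["R"])@np.array(X)+np.array(i["t"]));return p[:2]/p[2]
ValueError: time passes only in moves, steps and waits
```

camera_info refuses to be called too often, so I'll cache it.

```bash
sed -i 's/viewer.camera_info(cam)/CI(cam)/' h.py; cat > g.py <<'E'
import functools
E
sed -i '2a import functools\n@functools.lru_cache(None)\ndef CI(c): return viewer.camera_info(c)' h.py
cat > fit0.py <<'E'
from h import *
ms={}
for c in("top","side"):
  viewer.read_camera(c)
  ms[c]={n:M(n,c) for n in("board","tray","cradle","scraper")}
  ch=[r["region"] for r in models.silhouettes("chip0",c)]
  ms[c]["chips"]=np.max(ch,0).astype(np.float32)
  if c=="top": chips=ch
B=[box(.24,.194,0,.065)]+[[[a,b+s*.091,d] for a,b,d in box(.24,.012,0,.079)] for s in(-1,1)]
T=[[[a+.185,b,d] for a,b,d in box(.13,.2,0,.055)],[[a+.2475,b,d] for a,b,d in box(.005,.2,0,.06)]]
up=[[[a,b,d+.005] for a,b,d in q] for q in SC]
for cams in (("top","side"),("top",),("side",)):
  g=lambda *n:{c:np.max([ms[c][k] for k in n],0) for c in cams}
  print(cams)
  print("scr",fit(g("scraper"),SC,[.465,-.33,1.57],.005))
  print("cra",fit(g("cradle","scraper"),CR+up,[.465,-.34,1.57]))
  p,e=fit(g("board","tray","chips"),B+T,[.525,-.015,.27]);print("board",p,e)
  if len(cams)==2: p0=p
p=p0;c,s=np.cos(p[2]),np.sin(p[2])
for r in chips:
  ys,xs=np.nonzero(r);print([np.round([c*d[0]+s*d[1],-s*d[0]+c*d[1]],3).tolist() for d in [onz("top",q,.075)[:2]-p[:2] for q in cv2.boxPoints(cv2.minAreaRect(np.c_[xs,ys].astype(np.float32)))]])
E
python3 fit0.py
```

```text
('top', 'side')
scr (array([ 0.46803359, -0.34567882,  1.57272614]), np.float64(0.27338385581970215))
cra (array([ 0.4677935 , -0.34957487,  1.52426369]), np.float64(0.1693274974822998))
board [ 0.53589154 -0.01624669  0.28702546] 0.6143972277641296
('top',)
scr (array([ 0.46981641, -0.34587275,  1.58390558]), np.float64(0.15829360485076904))
cra (array([ 0.46836086, -0.34729652,  1.52395731]), np.float64(0.07084250450134277))
board [ 0.55001834 -0.0060961   0.2624494 ] 0.5610542297363281
('side',)
scr (array([ 0.46713759, -0.34593153,  1.57039957]), np.float64(0.1108177900314331))
cra (array([ 0.46479843, -0.35094979,  1.52416776]), np.float64(0.03923928737640381))
board [ 0.533446   -0.01823419  0.28157366] 0.031140029430389404
[[0.098, 0.042], [0.09, -0.019], [0.068, -0.016], [0.076, 0.045]]
[[0.034, -0.012], [0.054, -0.022], [0.029, -0.076], [0.009, -0.066]]
[[-0.017, -0.009], [0.002, -0.016], [-0.02, -0.071], [-0.038, -0.063]]
[[0.039, 0.075], [0.056, 0.065], [0.024, 0.009], [0.007, 0.019]]
[[-0.016, 0.08], [-0.004, 0.019], [-0.025, 0.014], [-0.037, 0.075]]
```

Request:
{"method": "drive_tool", "body": {
  "series": [
    [[0,0,0,0,0,-0.0533],[0,0,0,0,0,-0.0533],[-0.333,-0.349,0,0,0,0],[-0.333,-0.349,0,0,0,0],[-0.333,-0.349,0,0,0,0],[-0.333,-0.349,0,0,0,0],[-0.333,-0.349,0,0,0,0],[-0.333,-0.349,0,0,0,0],[-0.333,-0.349,0,0,0,0],[0,-0.4515,0,0,0,0],[0,-0.4515,0,0,0,0],[0,-0.4515,0,0,0,0],[0,-0.4515,0,0,0,0],[0,-0.4515,0,0,0,0],[0,-0.4515,0,0,0,0],[0,-0.4515,0,0,0,0],[0,-0.4515,0,0,0,0],[0,-0.4515,0,0,0,0],[0,-0.4515,0,0,0,0],[0,-0.4515,0,0,0,0]]
  ],
  "jaw": 0.1
}}

```text
clock: 4.8
tcp_pos: [0.4696, -0.3465, 0.2424]
orientation: [0.0, -0.001, 1.0, -0.0]
wrist_force: [0.9, -0.7, 0.6]
finger_gap: 0.0471
grip_force: 0.0
```

Request:
{"method": "drive_tool", "body": {
  "series": [
    [[0,0,0,0,0,0],[0,0,0,0,0,0]]
  ]
}}

```text
clock: 5.05
tcp_pos: [0.4695, -0.3442, 0.2419]
orientation: [-0.0, -0.001, 1.0, 0.001]
wrist_force: [0.1, 1.0, 0.5]
finger_gap: 0.0469
grip_force: 0.0
```

```bash
cat >> h.py <<'E'
from scipy.spatial.transform import Rotation as Ro
def tool():
    s=env.get_state();q=s["orientation"];return s["tcp_pos"],Ro.from_quat([q[1],q[2],q[3],q[0]]).as_matrix(),s
def wonz(px,z,p,R):
    i=CI("wrist");K=np.array(i["intrinsics"]);T=np.array(i["T_tool_cam"])
    u=np.array([(px[0]-K[0,2])/K[0,0],(px[1]-K[1,2])/K[1,1]]);r=np.hypot(*u)+1e-12
    d=np.r_[u/r*np.sin(r),np.cos(r)];d=R@T[:3,:3]@d;c=p+R@T[:3,3]
    return c+d*(z-c[2])/d[2]
def wproj(X,p,R):
    i=CI("wrist");K=np.array(i["intrinsics"]);T=np.array(i["T_tool_cam"])
    v=T[:3,:3].T@(R.T@(np.array(X)-p)-T[:3,3]);h=np.hypot(v[0],v[1]);t=np.arctan2(h,v[2])
    return np.array([K[0,2]+K[0,0]*t*v[0]/h,K[1,2]+K[1,1]*t*v[1]/h])
_proj=proj;POSE=[None,None]
def proj(cam,X): return wproj(X,*POSE) if cam=="wrist" else _proj(cam,X)
E
python3 - <<'E'
import h;from h import *
p,R,s=tool();h.POSE[:]=[p,R];print(p,R[:,1],s["clock"],s["finger_gap"])
a=viewer.read_camera("wrist");cv2.imwrite("pics/w0.png",a[:,:,::-1])
m=M("scraper","wrist");mc=np.maximum(m,M("cradle","wrist"))
print(fit({"wrist":m},SC,[.468,-.345,1.57],.005))
print(fit({"wrist":mc},CR+[[[a,b,c+.005] for a,b,c in q] for q in SC],[.467,-.348,1.55]))
E
```

```text
[ 0.46946746 -0.34424776  0.24190672] [-0.00254205  0.99999604  0.00120732] 5.05 0.04685146833260606
(array([ 0.46709448, -0.34695079,  1.55035732]), np.float64(0.05226999521255493))
(array([ 0.466764  , -0.34985491,  1.5247373 ]), np.float64(0.04232776165008545))
```

View pics/w0.png

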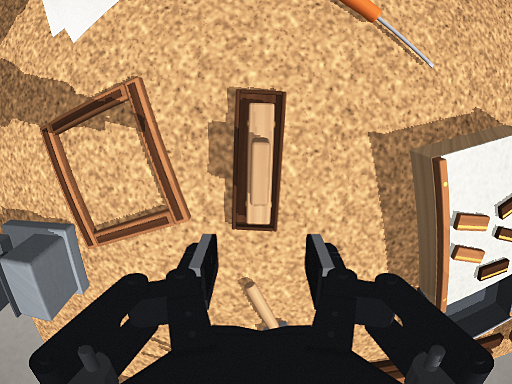

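The wrist view shows the scraper upright in the cradle at about (258,165), and the fit agrees with the picture. I'll go down and grip it.

Request:
{"method": "drive_tool", "body": {
  "series": [
    [[0.02,-0.023,0,0,0,0.0074],[0,0,0.35,0,0,0],[0,0,0.35,0,0,0],[0,0,0.35,0,0,0],[0,0,0.3,0,0,0],[0,0,0.2,0,0,0],[0,0,0.067,0,0,0],[0,0,0,0,0,0],[0,0,0,0,0,0]]
  ]
}}

```text
clock: 6.32
tcp_pos: [0.4682, -0.348, 0.0496]
orientation: [0.001, 0.01, 1.0, -0.001]
wrist_force: [0.4, 0.2, -0.4]
finger_gap: 0.0471
grip_force: 0.0
```

Request:
{"method": "drive_tool", "body": {
  "series": [
    [[0,0,0,0,0,0],[0,0,0,0,0,0],[0,0,0,0,0,0],[0,0,0,0,0,0],[0,0,0,0,0,0],[0,0,0,0,0,0]]
  ],
  "jaw": -1,
  "grip_force": 70
}}

```text
clock: 7.08
tcp_pos: [0.4679, -0.3478, 0.0491]
orientation: [0.001, 0.01, 1.0, -0.0]
wrist_force: [-1.9, 0.7, 5.1]
finger_gap: 0.0189
grip_force: 69.1
```

Request:
{"method": "drive_tool", "body": {
  "series": [
    [[0,0,-0.3,0,0,0],[0,0,-0.357,0,0,0],[0,0,-0.357,0,0,0],[0,0,-0.357,0,0,0],[0.038,0.422,0,0,0,0],[0.038,0.422,0,0,0,0],[0.038,0.422,0,0,0,0],[0.038,0.422,0,0,0,0],[0.038,0.422,0,0,0,0],[0.038,0.422,0,0,0,0],[0,0,0,0,0,0.0505],[0,0,0,0,0,0.0505],[0,0,0,0,0,0.0505],[0,0,0,0,0,0.0505],[0,0,0,0,0,0.0505],[0,0,0,0,0,0.0505],[0,0,0,0,0,0.0505],[0,0,0,0,0,0.0505],[0,0,0,0,0,0],[0,0,0,0,0,0]]
  ]
}}

```text
clock: 9.57
tcp_pos: [0.446, -0.043, 0.2125]
orientation: [-0.0, 0.6, 0.8, -0.0]
wrist_force: [0.2, -0.1, -1.5]
finger_gap: 0.0193
grip_force: 69.2
```

```bash
python3 - <<'E'
import h;from h import *
p,R,s=tool();h.POSE[:]=[p,R];print(p,R[:,1],np.arctan2(R[1,1],R[0,1]),R[:,2],s["clock"],s["finger_gap"])
a=viewer.read_camera("wrist");bd=M("board","wrist")
B=np.array([.5334,-.0182]);y=.2816;c,sn=np.cos(y),np.sin(y)
d=a.copy()
for pts in ([[-.12,-.085,.065],[.12,-.085,.065],[.12,.085,.065],[-.12,.085,.065]],[[-.12,-.097,.079],[.12,-.097,.079],[.12,.097,.079],[-.12,.097,.079]]):
  P=np.array([wproj([B[0]+c*q[0]-sn*q[1],B[1]+sn*q[0]+c*q[1],q[2]],p,R) for q in pts]);cv2.polylines(d,[np.round(P).astype(np.int32)],True,(255,0,0),1)
def cur(q): pass
# scraper outline: held at tcp
t=np.arctan2(R[1,1],R[0,1]);
for z in(-.0441,-.0201):
  P=np.array([wproj([p[0]+np.cos(t)*q[0]-np.sin(t)*q[1],p[1]+np.sin(t)*q[0]+np.cos(t)*q[1],p[2]+z],p,R) for q in [[-.015,-.075],[.015,-.075],[.015,.075],[-.015,.075]]]);cv2.polylines(d,[np.round(P).astype(np.int32)],True,(0,0,255),1)
cv2.imwrite("pics/w1.png",cv2.resize(d,(800,600))[:,:,::-1])
E
```

```text
[ 0.44595269 -0.04299899  0.21252629] [ 9.59949336e-01  2.80173318e-01 -4.28799911e-04] 0.28397468037122575 [-5.01486254e-04  1.87746453e-04 -9.99999857e-01] 9.575 0.019329463136384322
```

View pics/w1.png

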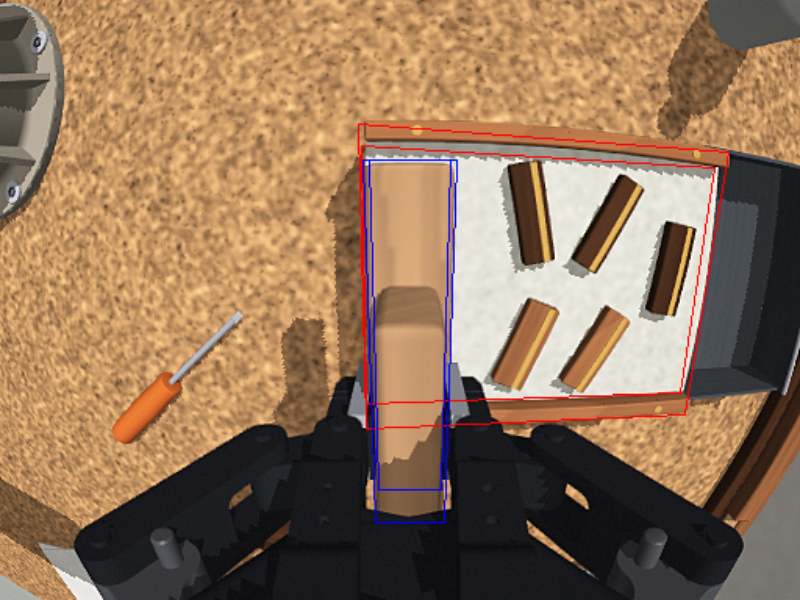

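The overlay matches the board. The scraper (blue) sits behind all the chips and fits between the rails with margin on both sides, so I'll go down.

Request:
{"method": "drive_tool", "body": {
  "series": [
    [[0,0,0.3,0,0,0],[0,0,0.3,0,0,0],[0,0,0.15,0,0,0],[0,0,0.08,0,0,0],[0,0,0,0,0,0],[0,0,0,0,0,0]]
  ]
}}

```text
clock: 10.42
tcp_pos: [0.4469, -0.0432, 0.114]
orientation: [0.001, 0.601, 0.799, 0.0]
wrist_force: [0.0, 0.3, -0.7]
finger_gap: 0.0195
grip_force: 69.2
```

Request:
{"method": "drive_tool", "body": {
  "series": [
    [[0,0,0.008,0,0,0],[0,0,0.008,0,0,0],[0,0,0,0,0,0],[0,0,0,0,0,0]]
  ]
}}

```text
clock: 10.92
tcp_pos: [0.4462, -0.0431, 0.1113]
orientation: [0.0, 0.601, 0.799, 0.0]
wrist_force: [0.6, -0.2, -1.6]
finger_gap: 0.0193
grip_force: 69.2
```

Request:
{"method": "drive_tool", "body": {
  "series": [
    [[0,0.05,0,0,0,0],[0,0.08,0,0,0,0],[0,0.097,0,0,0,0],[0,0.097,0,0,0,0],[0,0.097,0,0,0,0],[0,0.097,0,0,0,0],[0,0.097,0,0,0,0],[0,0.097,0,0,0,0],[0,0.097,0,0,0,0],[0,0.097,0,0,0,0],[0,0.097,0,0,0,0],[0,0.097,0,0,0,0],[0,0.097,0,0,0,0],[0,0.097,0,0,0,0],[0,0.097,0,0,0,0],[0,0.097,0,0,0,0],[0,0.097,0,0,0,0],[0,0.097,0,0,0,0],[0,0.097,0,0,0,0],[0,0.097,0,0,0,0]]
  ]
}}

```text
clock: 13.42
tcp_pos: [0.6632, 0.0197, 0.1112]
orientation: [0.0, 0.601, 0.799, 0.0]
wrist_force: [-0.5, 0.2, -1.4]
finger_gap: 0.0192
grip_force: 69.2
```

Request:
{"method": "drive_tool", "body": {
  "series": [
    [[0,0,0,0,0,0],[0,0,0,0,0,0],[0,0,0,0,0,0]]
  ]
}}

```text
clock: 13.8
tcp_pos: [0.662, 0.0194, 0.1113]
orientation: [-0.0, 0.601, 0.799, -0.0]
wrist_force: [-0.3, 0.3, -1.5]
finger_gap: 0.0193
grip_force: 69.2
```

```bash
python3 - <<'E'
from h import *
a=viewer.read_camera("wrist");b=viewer.read_camera("top");c=viewer.read_camera("side")
r=np.hstack([b[90:300,160:330],c[100:310,170:340]])
cv2.imwrite("pics/x1.png",cv2.resize(np.vstack([cv2.resize(r,(640,395)),])[:,:,::-1],(800,494)));cv2.imwrite("pics/w2.png",a[:,:,::-1])
E
```

```text
(no output)
```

View pics/x1.png

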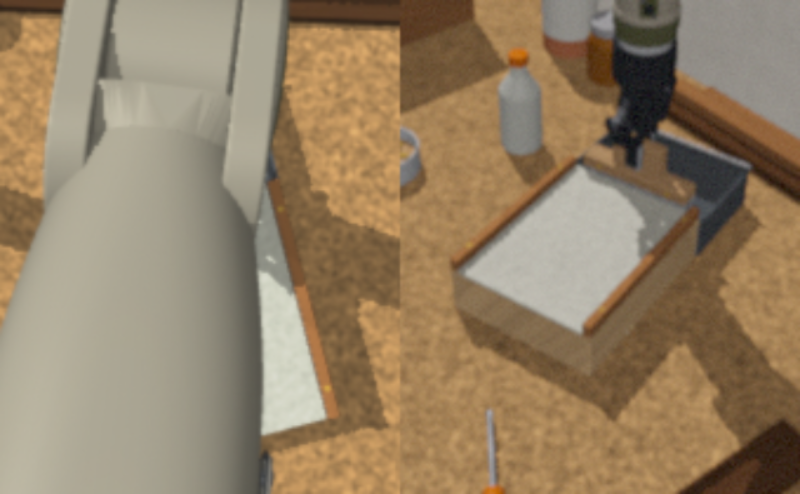

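View pics/w2.png

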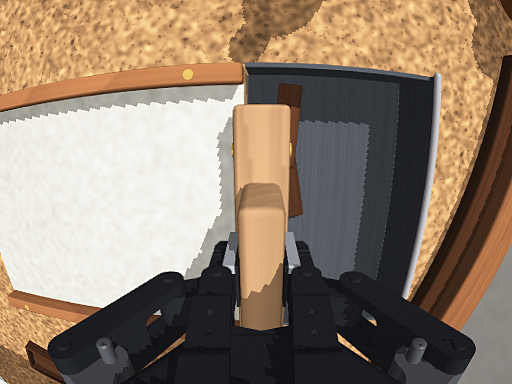

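The board behind the scraper is clear, and dark chips show in the tray. There's a yellow speck at (237,150) beside the scraper's edge, so I'll lift and check it.

Request:
{"method": "drive_tool", "body": {
  "series": [
    [[0,0,-0.25,0,0,0],[0,0,-0.35,0,0,0],[0,-0.4,-0.2,0,0,0],[0,-0.5,0,0,0,0],[0,-0.3,0,0,0,0],[0,0,0,0,0,0]]
  ]
}}

```text
clock: 14.7
tcp_pos: [0.5214, -0.0208, 0.2078]
orientation: [-0.0, 0.602, 0.799, -0.0]
wrist_force: [0.6, -0.2, -1.9]
finger_gap: 0.0189
grip_force: 69.6
```

```bash
python3 - <<'E'
from h import *
p,R,s=tool()
a=viewer.read_camera("wrist");cv2.imwrite("pics/w3.png",a[:,:,::-1])
for r in models.silhouettes("chip0","wrist"): 
  d=wonz(r["location"],.012,p,R)[:2]-[.5334,-.0182];c,sn=np.cos(.2816),np.sin(.2816)
  print(r["score"],r["location"],r["region"].sum(),"tray frame",c*d[0]+sn*d[1]-.185,-sn*d[0]+c*d[1])
E
```

```text
0.82 [401.2, 168.1] 307 tray frame -0.027812340311891698 0.0046899073112015716
0.81 [408.3, 125.3] 649 tray frame -0.02300764260665389 0.057212773186078696
0.78 [396.8, 204.5] 358 tray frame -0.0275983781504682 -0.042104289404910115
```

View pics/w3.png

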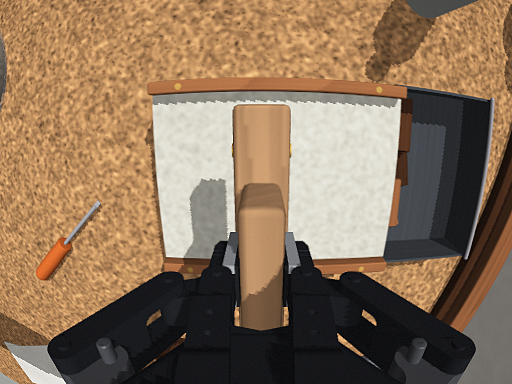

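Both specks are marks on the scraper itself. The board is empty and chips lie at the near side of the tray, around (400,115-225). I'll carry the scraper back over the cradle, then check the tray and the scraper pose.

Request:
{"method": "drive_tool", "body": {
  "series": [
    [[0,0,0,0,0,-0.0495],[0,0,0,0,0,-0.0495],[0,0,0,0,0,-0.0495],[0,0,0,0,0,-0.0495],[0,0,0,0,0,-0.0495],[0,0,0,0,0,-0.0495],[0,0,0,0,0,-0.0495],[0,0,0,0,0,-0.0495],[0.0535,-0.4595,0,0,0,0],[0.0535,-0.4595,0,0,0,0],[0.0535,-0.4595,0,0,0,0],[0.0535,-0.4595,0,0,0,0],[0.0535,-0.4595,0,0,0,0],[0.0535,-0.4595,0,0,0,0],[0,0,0,0,0,0],[0,0,0,0,0,0],[0,0,0,0,0,0]]
  ]
}}

```text
clock: 16.92
tcp_pos: [0.4713, -0.3481, 0.2071]
orientation: [-0.0, 0.022, 1.0, 0.0]
wrist_force: [0.7, 0.9, -1.3]
finger_gap: 0.0191
grip_force: 69.8
```

```bash
python3 - <<'E'
import h;from h import *
p,R,s=tool();h.POSE[:]=[p,R];print(p,R[:,1],np.arctan2(R[1,1],R[0,1]),R[:,2],s["clock"])
a=viewer.read_camera("wrist");b=viewer.read_camera("top");c=viewer.read_camera("side")
cv2.imwrite("pics/x2.png",cv2.resize(np.hstack([b[90:300,160:330],c[100:310,170:340]]),(800,494))[:,:,::-1])
m=M("scraper","wrist")
f=m.sum();print(f)
for n in("top","side"):
  for r in models.silhouettes("chip0",n): print(n,r["score"],r["location"],onz(n,r["location"],.012)[:2])
E
```

```text
[ 0.47130247 -0.34813633  0.20707989] [4.35432633e-02 9.99051380e-01 5.70110271e-04] 1.527239284832095 [-1.09379538e-04  5.75418769e-04 -9.99999828e-01] 16.925
11450.0
top 0.64 [247.9, 171.2] [ 0.66928213 -0.00723604]
top 0.61 [208.2, 171.7] [0.66485719 0.09073135]
top 0.5 [228.2, 167.8] [0.67615636 0.04174232]
top 0.46 [220.8, 178.2] [0.64973558 0.05913531]
side 0.4 [285.0, 169.9] [0.77000156 0.06560142]
side 0.25 [162.3, 170.0] [0.46290483 0.31698178]
side 0.2 [316.1, 257.8] [ 0.57439846 -0.25513614]
```

View pics/x2.png

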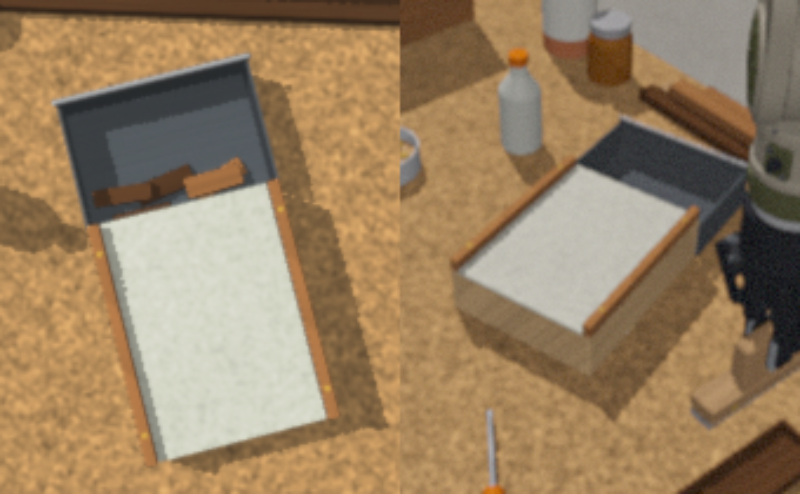

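The board is empty and the chips lie in the tray: four were detected and the fifth is partly hidden behind them. I'll correct the few-mm offset and lower the scraper.

Request:
{"method": "drive_tool", "body": {
  "series": [
    [[0.03,-0.013,0,0,0,0],[0,0,0.35,0,0,0],[0,0,0.35,0,0,0],[0,0,0.3,0,0,0],[0,0,0,0,0,0],[0,0,0,0,0,0],[0,0,0,0,0,0]]
  ]
}}

```text
clock: 18.1
tcp_pos: [0.4681, -0.3518, 0.0894]
orientation: [0.001, 0.023, 1.0, -0.001]
wrist_force: [0.1, -0.6, -1.8]
finger_gap: 0.0191
grip_force: 69.7
```

Request:
{"method": "drive_tool", "body": {
  "series": [
    [[0,0.012,0.08,0,0,0],[0,0,0.08,0,0,0],[0,0,0.08,0,0,0],[0,0,0.05,0,0,0],[0,0,0.025,0,0,0],[0,0,0,0,0,0],[0,0,0,0,0,0]]
  ]
}}

```text
clock: 18.98
tcp_pos: [0.4672, -0.3494, 0.0495]
orientation: [0.0, 0.023, 1.0, -0.0]
wrist_force: [0.4, -0.3, -1.8]
finger_gap: 0.0191
grip_force: 70.0
```

Request:
{"method": "drive_tool", "body": {
  "series": [
    [[0,0,0.008,0,0,0],[0,0,0,0,0,0],[0,0,0,0,0,0]]
  ]
}}

```text
clock: 19.35
tcp_pos: [0.4672, -0.3494, 0.0491]
orientation: [0.0, 0.023, 1.0, -0.0]
wrist_force: [-0.9, 1.9, 5.6]
finger_gap: 0.0189
grip_force: 70.7
```

Force is now upward, so the scraper is on the floor of the cradle. I'll release and retreat straight up.

Request:
{"method": "drive_tool", "body": {
  "series": [
    [[0,0,0,0,0,0],[0,0,0,0,0,0],[0,0,0,0,0,0],[0,0,0,0,0,0],[0,0,0,0,0,0],[0,0,-0.1,0,0,0],[0,0,-0.3,0,0,0],[0,0,-0.35,0,0,0],[0,0,-0.4,0,0,0],[0,0,-0.4,0,0,0],[0,0,0,0,0,0],[0,0,0,0,0,0]]
  ],
  "jaw": 0.1
}}

```text
clock: 20.85
tcp_pos: [0.467, -0.3492, 0.2349]
orientation: [0.0, 0.023, 1.0, -0.0]
wrist_force: [0.1, 0.3, -1.4]
finger_gap: 0.0467
grip_force: 0.0
```

```bash
python3 - <<'E'
import h;from h import *
p,R,s=tool();h.POSE[:]=[p,R];print(p,s["clock"],s["finger_gap"])
a=viewer.read_camera("wrist");b=viewer.read_camera("top")
cv2.imwrite("pics/x3.png",np.hstack([cv2.resize(a[60:260,150:360],(420,400)),cv2.resize(b[100:200,170:290],(380,400))])[:,:,::-1])
m=M("scraper","wrist");mc=np.maximum(m,M("cradle","wrist"))
print(fit({"wrist":m},SC,[.468,-.349,1.52],.005))
print(fit({"wrist":mc},CR+[[[a,b,c+.005] for a,b,c in q] for q in SC],[.467,-.348,1.55]))
E
```

```text
[ 0.46701445 -0.34917861  0.23486534] 20.85 0.046696640386629455
(array([ 0.46670888, -0.35032862,  1.53242499]), np.float64(0.0617365837097168))
(array([ 0.46629898, -0.35003793,  1.52442737]), np.float64(0.06342965364456177))
```

View pics/x3.png

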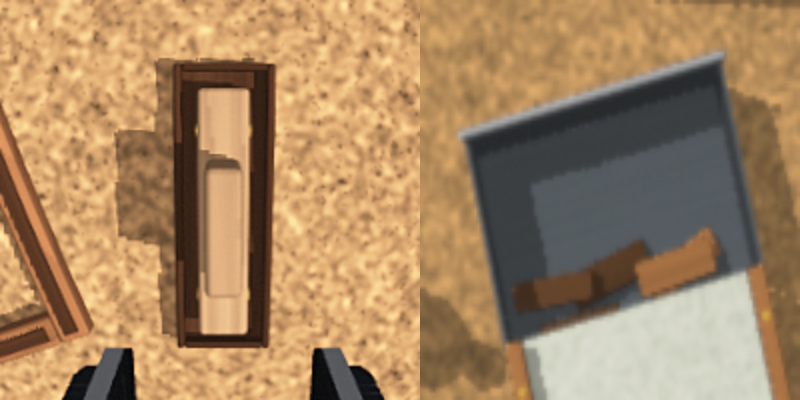

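The scraper stands centred in its cradle (0.5 mm off centre), the fingers are clear, and the chips are in the tray. I'm handing in.

```bash
python3 -c "
from workcell import order
print(order.hand_in())"
```

```text
the job is handed in; nothing more can be done
None
```

I handed the job in at about 21 s: the board is clear, the scraper is upright in its cradle and nothing went near the tin or glue bottle, but I could make out only four of the five chips in the tray and take the fifth to be hidden beneath them; no verdict was returned.

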